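# Set the air-line elbow to its hose saddle

### The arm

A 6-joint arm with a two-finger parallel gripper is mounted at the origin on the work surface. World frame = base frame: x ahead of the robot, y to its left, z up, the work surface at z = 0. Lengths are in mm, angles in rad, forces in N, time in s.
With the tool pointing down it reaches from about 275 to 750 mm from the base axis. Payload 10.2 kg.
Tool frame: the origin (TCP) lies midway between the tips of the shut fingers; the grasp point (between the pads) lies 19 mm behind it (robot.grip_point_offset is the distance from the TCP to the grasp point, in mm); z points along the fingers, y is the line along which they close (so a half turn about z gives the same grasp; the last joint's range is limited). The gripper opens to 88 mm and grips with 3 to 60 N. Pads are 18 mm wide; open, the fingers measure 123 mm over their backs; the gripper's body (75 mm by 187 mm) begins 45 mm behind the grasp point.
Start: joints at [-1.366, 0.313, 1.498, -0, 1.331, -0.223], TCP at [217.795, -477.699, 238.72] pointing down, gripper open.
Joint ranges: [-2.94, 2.94], [-0.97, 2.17], [0.19, 2.56], [-1.23, 4.37], [0.02, 3.11], [-2.88, 2.88]. Speed limits (rad/s): [2.39, 2.39, 3.01, 3.14, 3.14, 3.14].

### API

Orientations are given as a unit quaternion [w, x, y, z].
In Python, from station import monitor, vision, order, robot gives the robot as it stands.
- The arm moves only by the tool send_rows, never from a script. Its argument "targets" is a list of rows, each a list of 7 numbers: the shift along the tool's x, y, z normalised to -1 to 1, where 1 is 800 mm, then the turn, a rotation vector about the tool's x, y, z normalised to -1 to 1, where 1 is 30 degrees, then the finger opening in mm, from 0 to 88.1. In form: [[x, y, z, rx, ry, rz, claw], ...]. A call has 1 to 20 rows; each row shifts and turns the commanded pose from where the row before left it, along the tool's axes as they then stand; what a row does not reach is not made up. A row lasts 1/12 s, in which the tool goes at most 41.7 mm and 7.16 degrees, less where a joint would pass 70% of its speed; a pose out of reach is approached as far as the arm can. A call with a number of a shift or a turn outside -1 to 1 is refused whole. A call with a gripper value outside its range is refused whole. The fingers move at their own pace and stop on an object; "force" is the grip in N (left out, the last holds). Time passes only in rows, so rows that do not move let the fingers close. It gives the time, the measured TCP pose, the force, the opening and the grip force at its end, in the units of the state.
- monitor.state(): the state, without advancing time (a new reading comes with each control period).
- vision.snapshot(name): name is "scene" or "top"; returns a dict with "frame" (480x640x3 uint8, red, green, blue), "intrinsics" (3x3 intrinsics, pixels), "k1" (the pictures are not rectified: a ray, as slopes to the right and down, at radius r is drawn at 1 + k1 r^2 times it, then the intrinsics apply), "R" (3x3) and "t" (3): a world point X has camera coordinates R X + t. Camera axes: x right, y down, z forward; pixel columns grow to the right and rows downward; lengths in mm; the calibration is good to about 2 mm. A picture is of the moment at which its call begins. There is no depth.
- order.finish_job(): hands the job in; it is judged then, once.
The state is a dict: "time": time; "joint_pos": joint angles; "qvel": joint speeds; "effort": joint torques, N m; "tcp_pos": TCP position; "tcp_rot": TCP orientation; "force": force on the tool from outside, world axes, zero at the start; "moment": the same for the moment, N m; "width": finger opening in mm; "gripper_force": force on a finger pad.
Only numpy, scipy, OpenCV 4.12 (cv2) and the standard library are available. Lean on these libraries where they do the work, as an engineer would, in place of code of your own. Each camera call takes 0.05 s, during which the arm holds its last target. There are 200 camera calls.

### The job

The brass elbow on the bench air drop has only been started on its threaded stub. Screw it on further, clockwise seen from above, until its outlet points at the forked hose saddle standing beside it; do not run well past the saddle, then let go. Leave the tee on the other air drop as it is.

Things in the scene. Friction and masses are not known exactly. Their poses are not given: they have to be found in the camera images.
- elbow_center (a point): Centre of the brass elbow's block (28 x 28 mm across flats, 36 mm high), on the vertical stub axis, 105 mm above the bench; grip the two flats parallel to the outlet barrel, from above. x along the outlet, z up. It turns stiffly (0.12 N m) about the stub, stays where left, sinks 1.8 mm per full turn. It starts 25 to 90 degrees anticlockwise of the saddle and cannot be unscrewed far.
- elbow_outlet (a point): Centre of the mouth of the elbow's only outlet, a level barrel (23 mm diameter, 28 mm bead at its end), 60 mm from the stub axis and 105 mm above the bench; x axis outward along the outlet, z up. The stub stands on a grey pipe with a round steel flange 90 mm across.
- saddle_notch (a point): Middle of the notch of the fixed steel hose saddle, 130 mm from the elbow's stub axis, 105 mm above the bench: a thin post on a 44 x 50 mm foot, bearing a fork of two prongs 28 mm apart, tops 119 mm above the bench. x axis points level, straight away from the elbow's stub axis; z up. The outlet is to point at this notch.
- tee_outlet (a point): Bystander: one of the two opposite outlet mouths of the brass tee on the other, otherwise equal, air drop, 60 mm from its stub axis and 105 mm above the bench. The tee turns too, and is to be left alone.
Mind the look-alikes: they are no part of the job. What is shaped like the part that bears elbow_center but green is not meant.

How it is judged (in metres and radians):
At the end, for the whole second after the job is handed in: The elbow's outlet points at the saddle notch within 11 degrees either way, seen from above (angle between the x axis of elbow_outlet and the x axis of saddle_notch, either way round below 0.19 rad and x of elbow_outlet in the frame of saddle_notch above -0.1 m); the robot touches nothing.
It fails at once if the elbow is screwed past the saddle by more than about 20 degrees (y of elbow_outlet in the frame of saddle_notch below -0.0205 m).
It fails at once if the tee is turned (its outlet moved by more than 12 mm) (distance of tee_outlet from where it was at the start of the episode above 0.012 m).
It also fails if it takes over 32 s, if anything falls off the work surface, if the arm or the gripper's body presses on something with over 40 N, if the wrist force passes 120 N, or if a joint passes its speed limit or range.

## Working session

There is one attempt and no reset: what is moved stays moved. The work goes in short steps, Python scripts to look and compute and a tool call to move; the robot and the scene stay as the last step left them, time stands still between calls to the robot, and variables do not carry over. Pictures are saved under pics/ and viewed, at most 10 in all, crops included, and the job is handed in when it is done.

Besides the shell and the picture viewer there is one more tool, called after ">>>" as name(argument=value, ...) on one line, values as JSON. send_rows: Moves the arm, as the interface text tells. Scaled input: -1 to 1 covers 800 mm each way for a shift and 30 degrees each way for a turn. Its arguments: {"type":"object","properties":{"targets":{"type":"array"},"force":{"type":"number"}},"required":["targets"]}

```bash
mkdir -p pics
cat > h.py <<'E'
import numpy as np, cv2
def ray(s,u,v):
    K=s["intrinsics"]; d=np.array([(u-K[0][2])/K[0][0],(v-K[1][2])/K[1][1]]); p=d.copy()
    for _ in range(20): p=d/(1+s["k1"]*(p@p))
    R=np.array(s["R"]);t=np.array(s["t"])
    w=R.T@np.array([p[0],p[1],1.]); return -R.T@t, w/np.linalg.norm(w)
def plane(s,u,v,z):
    c,w=ray(s,u,v); return c+w*(z-c[2])/w[2]
def tri(s1,p1,s2,p2):
    c1,a=ray(s1,*p1);c2,b=ray(s2,*p2)
    k=np.linalg.lstsq(np.stack([a,-b],1),c2-c1,rcond=None)[0]
    x,y=c1+k[0]*a,c2+k[1]*b; return (x+y)/2,np.linalg.norm(x-y)
def px(s,X):
    q=np.array(s["R"])@np.array(X,float)+np.array(s["t"]); p=q[:2]/q[2]; p=p*(1+s["k1"]*(p@p)); K=s["intrinsics"]
    return [K[0][0]*p[0]+K[0][2],K[1][1]*p[1]+K[1][2]]
E
cat > a.py <<'E'
from station import monitor, vision, order, robot
import pickle,cv2,numpy as np
S={n:vision.snapshot(n) for n in("scene","top")}
pickle.dump(S,open("s0.pkl","wb"))
for n,s in S.items():
    cv2.imwrite(f"pics/{n}0.png",cv2.cvtColor(s["frame"],cv2.COLOR_RGB2BGR))
    print(n,np.round(-np.array(s["R"]).T@s["t"]),np.round(s["intrinsics"],0).tolist(),s["k1"])
print(monitor.state())
E
python3 a.py
```

```text
scene [ 924. -380.  674.] [[460.0, 0.0, 325.0], [0.0, 460.0, 242.0], [0.0, 0.0, 1.0]] -0.1221617972460862
top [481. -25. 951.] [[590.0, 0.0, 316.0], [0.0, 590.0, 238.0], [0.0, 0.0, 1.0]] 0.06341065783076337
{'time': 0.1, 'joint_pos': array([-1.36637361e+00,  3.13395091e-01,  1.49833459e+00, -2.01788834e-05,
        1.33099476e+00, -2.23383487e-01]), 'qvel': array([ 0.00088219, -0.0032403 , -0.00164083,  0.00054465,  0.00073077,
        0.00125053]), 'effort': array([ 2.24253890e-03, -4.02811968e+01, -2.52640754e+01,  6.94858795e-02,
        3.42530978e-02, -6.41752422e-05]), 'tcp_pos': array([ 217.75803772, -477.47729813,  238.22774487]), 'tcp_rot': array([-5.65961792e-04,  9.77209161e-01,  2.12277969e-01, -4.43411895e-06]), 'force': array([-0.08592052,  0.68043287, -0.27536008]), 'moment': array([ 0.01178135, -0.02095417,  0.01817737]), 'gripper_force': 0.0, 'width': 88.19641757737243}
```

View pics/scene0.png

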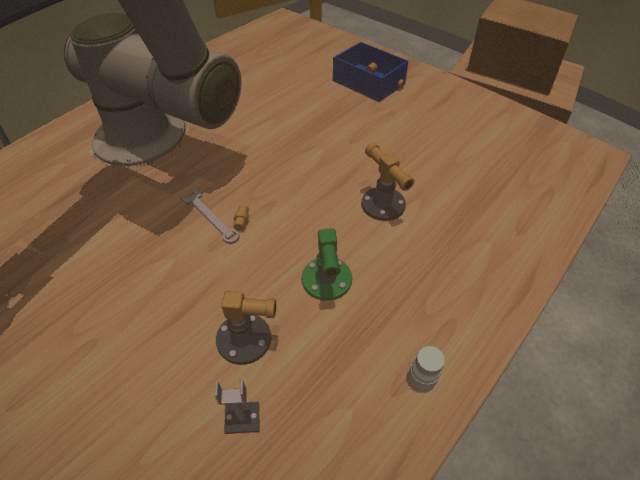

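View pics/top0.png

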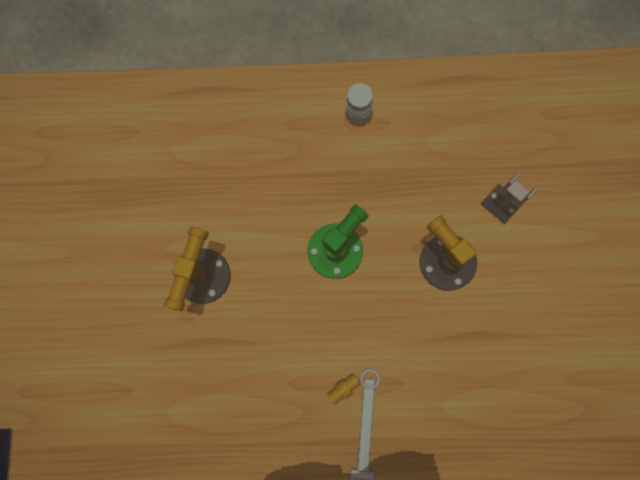

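Scene view: the brass elbow's block is at about (234,305), its outlet at (270,308) and the saddle fork at (230,393). In the top view these are at (463,250), (438,223) and (522,190).
Candidates (top view):
- **Brass elbow (463,250):** one outlet, with the saddle beside it, so it fits.
- **Green elbow (337,240):** wrong colour.
- **Brass tee (185,267):** two outlets, so it is the bystander.
- **Loose fitting (344,389):** not on a stub.

I'll confirm with one crop.

```bash
cat > b.py <<'E'
import pickle,cv2,numpy as np
from h import *
S=pickle.load(open("s0.pkl","rb"))
a=S["scene"]["frame"][280:440,190:290]; b=S["top"]["frame"][160:300,410:550]
A=cv2.resize(a,None,fx=3.7,fy=3.7,interpolation=cv2.INTER_CUBIC);B=cv2.resize(b,None,fx=3,fy=3,interpolation=cv2.INTER_CUBIC)
C=np.zeros((592,800,3),np.uint8);C[:A.shape[0],:A.shape[1]]=A;C[:420,375:795]=B
cv2.imwrite("pics/crop0.png",C[:,:,::-1])
for n,(x,y,w,h) in {"scene":(205,280,85,60),"top":(415,200,75,75)}.items():
    hsv=cv2.cvtColor(S[n]["frame"],cv2.COLOR_RGB2HSV)[y:y+h,x:x+w]
    print(n,hsv[h//2,w//2])
E
python3 b.py
```

```text
scene [ 15 146 117]
top [ 20 191 139]
```

View pics/crop0.png

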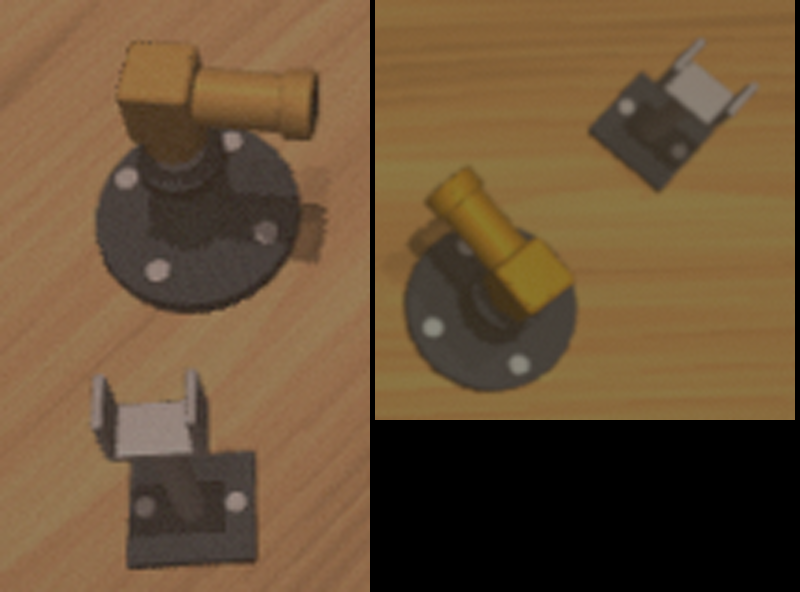

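The crop confirms it: a brass elbow with one outlet, next to the forked saddle. Next I triangulate.

```bash
cat > c.py <<'E'
import pickle
from h import *
S=pickle.load(open("s0.pkl","rb"));s,t=S["scene"],S["top"]
sc=lambda x,y:(190+x/3.7,280+y/3.7); tp=lambda x,y:(410+(x-375)/3,160+y/3)
T=lambda a,b:tri(s,sc(*a),t,tp(*b))
P={}
for n,a,b in[("blocktop",(158,73),(535,276)),("mouth",(312,103),(452,186)),("prongtops",(144,375),(716,77)),("flange",(198,215),(490,310)),("foot",(192,508),(656,133))]:
    P[n],e=T(a,b);print(n,P[n].round(1),round(e,1))
F=plane(t,*tp(490,310),8);B=plane(t,*tp(535,276),123);M=plane(t,*tp(452,186),105);N=plane(t,*tp(716,77),119)
print("planes top F,B,M,N",*[q.round(1) for q in(F,B,M,N)])
print("planes scene",*[plane(s,*sc(*a),z).round(1) for a,z in[((198,215),8),((158,73),123),((312,103),105),((144,375),119)]])
ang=lambda v:np.degrees(np.arctan2(v[1],v[0]))
for c in(P["blocktop"],):
  print("outlet",ang(P["mouth"]-c),np.linalg.norm((P["mouth"]-c)[:2]),"saddle",ang(P["prongtops"]-c),np.linalg.norm((P["prongtops"]-c)[:2]))
# block edges direction
q=[plane(t,*tp(*p),123) for p in[(498,270),(540,242),(573,275),(530,315)]]
for i in range(4): d=q[(i+1)%4]-q[i];print(ang(d).round(1),np.linalg.norm(d).round(1))
E
python3 c.py
```

```text
blocktop [ 597.2 -201.   121.5] 3.0
mouth [ 644.3 -167.1  108.7] 4.4
prongtops [ 687.5 -288.4  129.4] 3.6
flange [ 596.2 -201.1    4.7] 3.5
foot [ 689.3 -293.3    7. ] 5.8
planes top F,B,M,N [ 594.7 -201.8    8. ] [ 596.2 -201.9  123. ] [ 643.7 -169.4  105. ] [ 689.1 -293.3  119. ]
planes scene [ 598.9 -200.6    8. ] [ 599.1 -200.3  123. ] [ 643.9 -163.9  105. ] [ 684.1 -285.2  119. ]
outlet 35.78138554169496 58.071906667452375 saddle -44.06548747249579 125.62142839403501
-58.0 23.8
-138.9 21.3
130.8 27.7
31.6 25.3
```

Measured points:
- **Elbow axis:** (597, -201), block top at 121–123.
- **Outlet:** heading about 36°, 58 mm from the axis.
- **Saddle:** heading about -44.5°, 126–131 mm from the axis.

So the elbow needs about 80° clockwise. First I move above it.

>>> send_rows(targets=[[0.036, -0.0074, 0.0037, 0, 0, 0, 70], [0.036, -0.0074, 0.0037, 0, 0, 0, 70], [0.036, -0.0074, 0.0037, 0, 0, 0, 70], [0.036, -0.0074, 0.0037, 0, 0, 0, 70], [0.036, -0.0074, 0.0037, 0, 0, 0, 70], [0.036, -0.0074, 0.0037, 0, 0, 0, 70], [0.036, -0.0074, 0.0037, 0, 0, 0, 70], [0.036, -0.0074, 0.0037, 0, 0, 0, 70], [0.036, -0.0074, 0.0037, 0, 0, 0, 70], [0.036, -0.0074, 0.0037, 0, 0, 0, 70], [0.036, -0.0074, 0.0037, 0, 0, 0, 70], [0.036, -0.0074, 0.0037, 0, 0, 0, 70], [0.036, -0.0074, 0.0037, 0, 0, 0, 70], [0.036, -0.0074, 0.0037, 0, 0, 0, 70], [0.036, -0.0074, 0.0037, 0, 0, 0, 70], [0.036, -0.0074, 0.0037, 0, 0, 0, 70], [0, 0, 0, 0, 0, -0.19, 70], [0, 0, 0, 0, 0, -0.19, 70], [0, 0, 0, 0, 0, 0, 70], [0, 0, 0, 0, 0, 0, 70]], force=40)

```text
time: 1.77
tcp_pos: [597.6, -200.3, 191.0]
tcp_rot: [-0.0, 0.952, 0.307, -0.0]
force: [-0.2, 0.0, -0.8]
width: 70.2
gripper_force: 0.0
```

```bash
cat > d.py <<'E'
from station import monitor, vision
import cv2,numpy as np,sys,pickle
from scipy.spatial.transform import Rotation as Ro
st=monitor.state();q=st["tcp_rot"];M=Ro.from_quat([q[1],q[2],q[3],q[0]]).as_matrix()
print("t",round(st["time"],2),"tcp",st["tcp_pos"].round(1),"xyaw",np.degrees(np.arctan2(M[1,0],M[0,0])).round(1),"z",M[:,2].round(3),"F",st["force"].round(1),"M",st["moment"].round(2),"w",round(st["width"],1),"gf",st["gripper_force"],"q6",st["joint_pos"][5].round(2))
T=np.array([597,-201,float(sys.argv[1])]);print("shift norm",((M.T@(T-st["tcp_pos"]))/800).round(4))
if len(sys.argv)>2:
    S={n:vision.snapshot(n) for n in("scene","top")};pickle.dump(S,open(sys.argv[2]+".pkl","wb"))
    A=cv2.resize(S["scene"]["frame"][230:440,180:320],None,fx=2.8,fy=2.8,interpolation=2);B=cv2.resize(S["top"]["frame"][160:320,410:550],None,fx=2.8,fy=2.8,interpolation=2)
    C=np.zeros((590,790,3),np.uint8);C[:A.shape[0],:392]=A;C[:448,395:787]=B
    cv2.imwrite(f"pics/{sys.argv[2]}.png",C[:,:,::-1])
E
python3 d.py 89 c1
```

```text
t 1.77 tcp [ 597.6 -200.3  191. ] xyaw 35.7 z [-0.001  0.    -1.   ] F [-0.2  0.  -0.8] M [-0.03 -0.03  0.03] w 70.2 gf 0.0 q6 0.44
shift norm [-0.0011  0.0003  0.1275]
```

View pics/c1.png

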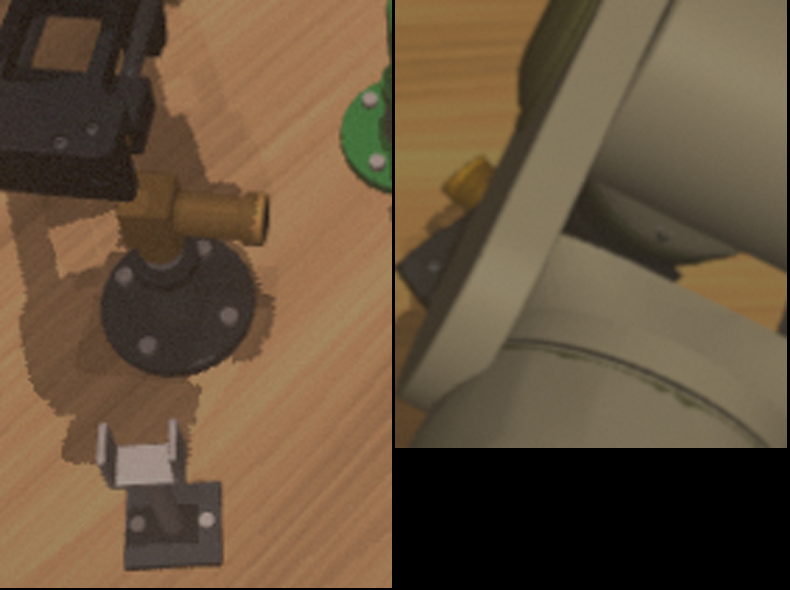

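The gripper is above the elbow: the block is at crop (150,215), right under the dark fingers, with the saddle clear. Now I descend and close.

>>> send_rows(targets=[[0, 0, 0.016, 0, 0, 0, 70], [0, 0, 0.016, 0, 0, 0, 70], [0, 0, 0.016, 0, 0, 0, 70], [0, 0, 0.016, 0, 0, 0, 70], [0, 0, 0.016, 0, 0, 0, 70], [0, 0, 0.016, 0, 0, 0, 70], [0, 0, 0.016, 0, 0, 0, 70], [0, 0, 0.014, 0, 0, 0, 70], [0, 0, 0, 0, 0, 0, 70], [0, 0, 0, 0, 0, 0, 20], [0, 0, 0, 0, 0, 0, 20], [0, 0, 0, 0, 0, 0, 20], [0, 0, 0, 0, 0, 0, 20], [0, 0, 0, 0, 0, 0, 20], [0, 0, 0, 0, 0, 0, 20], [0, 0, 0, 0, 0, 0, 20], [0, 0, 0, 0, 0, 0, 20]], force=40)

```text
time: 3.28
tcp_pos: [597.6, -200.0, 90.8]
tcp_rot: [-0.0, 0.951, 0.308, -0.0]
force: [-2.5, 2.0, 2.6]
width: 27.0
gripper_force: 40.0
```

```bash
python3 d.py 89
```

```text
t 3.28 tcp [ 597.6 -200.    90.8] xyaw 35.9 z [-0.001  0.001 -1.   ] F [-2.5  2.   2.6] M [ 0.39  0.4  -0.  ] w 27.0 gf 39.96268004179001 q6 0.44
shift norm [-0.0013  0.0005  0.0022]
```

The grip is on the flats, with a width of 27 mm and low side force. I turn 40° first, then check.

>>> send_rows(targets=[[0, 0, 0, 0, 0, 0.133, 20], [0, 0, 0, 0, 0, 0.133, 20], [0, 0, 0, 0, 0, 0.133, 20], [0, 0, 0, 0, 0, 0.133, 20], [0, 0, 0.0003, 0, 0, 0.133, 20], [0, 0, 0, 0, 0, 0.133, 20], [0, 0, 0, 0, 0, 0.133, 20], [0, 0, 0, 0, 0, 0.133, 20], [0, 0, 0, 0, 0, 0.133, 20], [0, 0, 0, 0, 0, 0.133, 20], [0, 0, 0, 0, 0, 0, 20], [0, 0, 0, 0, 0, 0, 20]])

```text
time: 4.28
tcp_pos: [597.8, -200.7, 90.6]
tcp_rot: [0.0, 0.999, -0.034, 0.0]
force: [-1.9, -1.6, 2.7]
width: 27.8
gripper_force: 40.0
```

```bash
python3 d.py 89 c2
```

```text
t 4.28 tcp [ 597.8 -200.7   90.6] xyaw -3.9 z [ 0.    -0.001 -1.   ] F [-1.9 -1.6  2.7] M [-0.12  0.3  -0.1 ] w 27.8 gf 39.95463252067566 q6 1.13
shift norm [-0.001   0.0004  0.002 ]
```

View pics/c2.png

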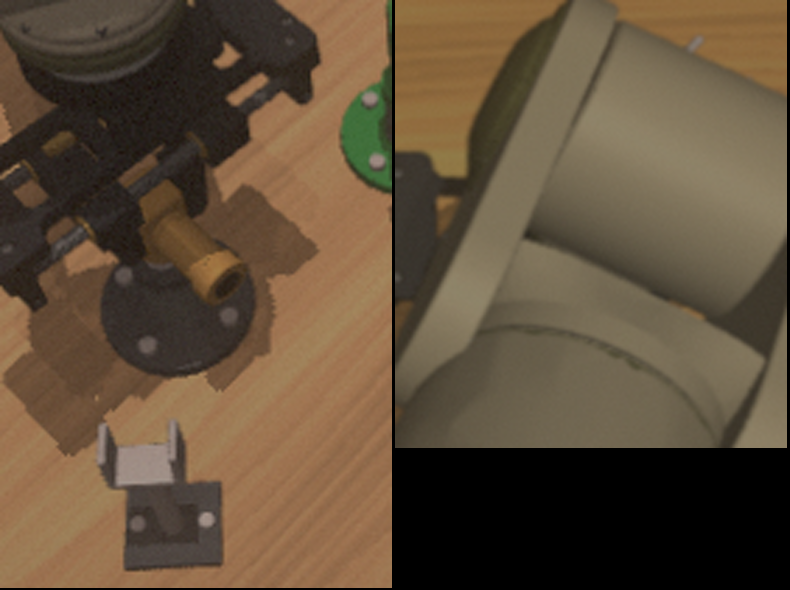

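The elbow turns with the gripper (mouth now at crop (228,280)). Now the remaining 40°.

>>> send_rows(targets=[[0, 0, 0, 0, 0, 0.133, 20], [0, 0, 0, 0, 0, 0.133, 20], [0, 0, 0, 0, 0, 0.133, 20], [0, 0, 0, 0, 0, 0.133, 20], [0, 0, 0.0003, 0, 0, 0.133, 20], [0, 0, 0, 0, 0, 0.133, 20], [0, 0, 0, 0, 0, 0.133, 20], [0, 0, 0, 0, 0, 0.133, 20], [0, 0, 0, 0, 0, 0.133, 20], [0, 0, 0, 0, 0, 0.133, 20], [0, 0, 0, 0, 0, 0, 20], [0, 0, 0, 0, 0, 0, 20]])

```text
time: 5.38
tcp_pos: [597.5, -201.3, 90.4]
tcp_rot: [0.001, 0.928, -0.373, 0.0]
force: [-4.4, -4.2, 4.0]
width: 27.8
gripper_force: 40.0
```

```bash
python3 d.py 89 c3
```

```text
t 5.38 tcp [ 597.5 -201.3   90.4] xyaw -43.8 z [-0.    -0.002 -1.   ] F [-4.4 -4.2  4. ] M [-0.64  0.6  -0.11] w 27.8 gf 39.95573286898434 q6 1.83
shift norm [-0.0007  0.0002  0.0017]
```

View pics/c3.png

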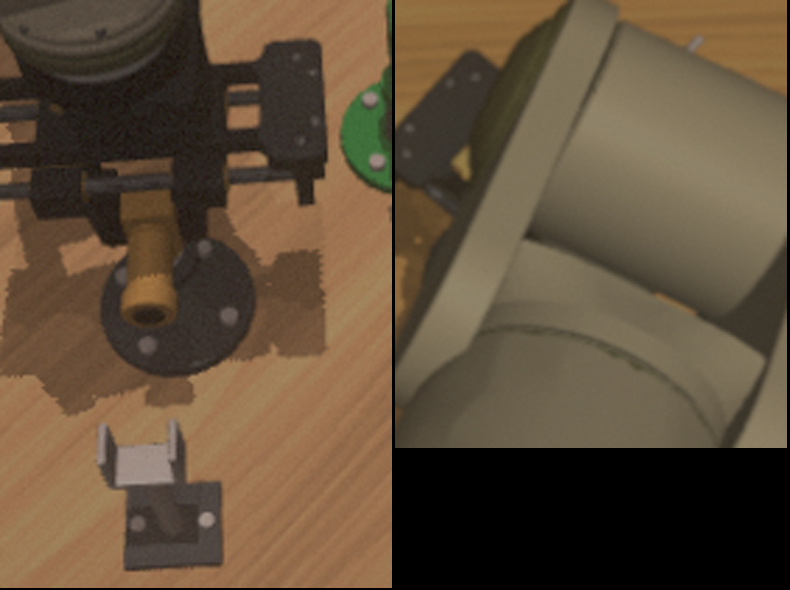

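The outlet (crop (150,312)) lines up with the fork (crop (142,455)). I open the gripper and lift clear.

>>> send_rows(targets=[[0, 0, 0, 0, 0, 0, 70], [0, 0, 0, 0, 0, 0, 70], [0, 0, 0, 0, 0, 0, 70], [0, 0, 0, 0, 0, 0, 70], [0, 0, 0, 0, 0, 0, 70], [0, 0, 0, 0, 0, 0, 70], [0, 0, -0.02, 0, 0, 0, 70], [0, 0, -0.02, 0, 0, 0, 70], [0, 0, -0.02, 0, 0, 0, 70], [0, 0, -0.02, 0, 0, 0, 70], [0, 0, -0.02, 0, 0, 0, 70], [0, 0, -0.02, 0, 0, 0, 70], [0, 0, -0.02, 0, 0, 0, 70], [0, 0, -0.02, 0, 0, 0, 70], [-0.04, 0, -0.01, 0, 0, 0, 70], [-0.04, 0, 0, 0, 0, 0, 70], [-0.04, 0, 0, 0, 0, 0, 70], [-0.04, 0, 0, 0, 0, 0, 70], [-0.04, 0, 0, 0, 0, 0, 70], [0, 0, 0, 0, 0, 0, 70]])

```text
time: 7.15
tcp_pos: [479.5, -86.2, 226.3]
tcp_rot: [-0.0, 0.928, -0.373, -0.001]
force: [-1.3, -0.5, 0.6]
width: 70.0
gripper_force: 0.0
```

```bash
python3 d.py 89 c4
```

```text
t 7.15 tcp [479.5 -86.2 226.3] xyaw -43.8 z [-0.001  0.001 -1.   ] F [-1.3 -0.5  0.6] M [0.09 0.06 0.04] w 70.0 gf 0.0 q6 1.92
shift norm [0.2057 0.0021 0.1713]
```

View pics/c4.png

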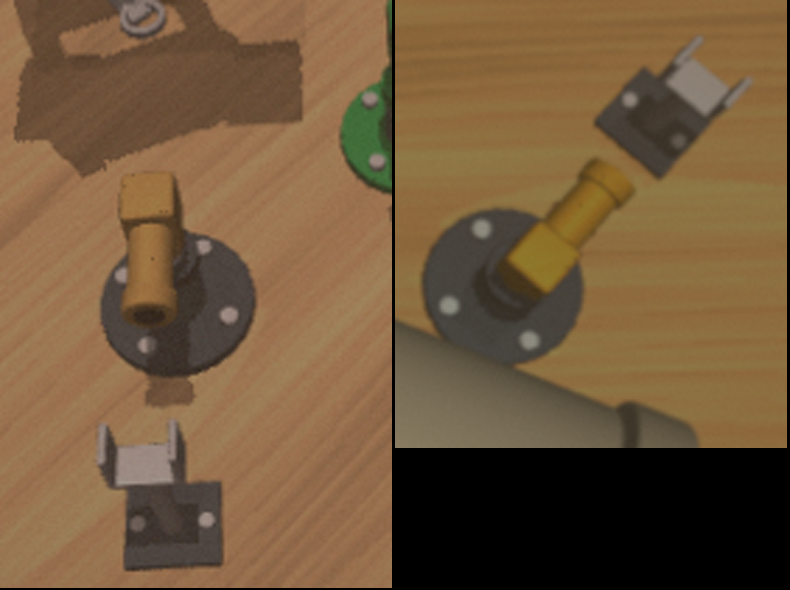

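The outlet in the top crop, (543,260)→(615,180), points at the fork at (712,82). A quick numeric check with rays before I hand in.

Run:
```python
import pickle
from h import *
S=pickle.load(open("c4.pkl","rb"));t=S["top"];s=S["scene"]
tp=lambda x,y:(410+(x-395)/2.8,160+y/2.8);sc=lambda x,y:(180+x/2.8,230+y/2.8)
B=plane(t,*tp(543,260),122);M=plane(t,*tp(614,178),106);N=plane(t,*tp(712,74),119)
B2=plane(s,*sc(148,192),122);M2=plane(s,*sc(149,313),105);N2=plane(s,*sc(138,428),119)
a=lambda v:np.degrees(np.arctan2(v[1],v[0])).round(1)
for b,m,n in((B,M,N),(B2,M2,N2)):print(b.round(),m.round(),n.round(),a(m-b),a(n-b))
```

```text
[ 595. -201.  122.] [ 639. -243.  106.] [ 688. -293.  119.] -44.0 -44.4
[ 597. -199.  122.] [ 640. -240.  105.] [ 686. -286.  119.] -44.3 -44.6
```

Both views agree to within about 0.5°.

```bash
python3 -c "
from station import order
print(order.finish_job())"
```

```text
the job is handed in; nothing more can be done
None
```

I screwed the elbow about 80° clockwise, and its outlet points at the saddle notch within about 0.5° in both camera views; I let go, backed the arm clear, never went near the tee, and handed the job in at about 7 s (no verdict was returned).

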